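# Slide the bust crate home into its bay

## Task

Slide the heavy packing crate along the bench into the wooden bay, between the two side cheeks, until its back sits flush and square against the bay's back fence. It is top-heavy, so push it with the fingertips low down near its base so that it slides and never tips; do not lift it and do not touch the plaster bust on top. Leave the figurine, the bottle and the brush pot where they stand.

Things in the scene. Friction and masses are not known exactly. Their poses are not given: they have to be found in the camera images.
- crate: closed box-shaped packing crate of pale wood, smooth sides, 4 mm rubber pads beneath, loose, 90 mm deep (its x), 150 mm wide (y), 100 mm high; with the bust 1.2 to 1.7 kg, slides with 9 to 19 N; pushed higher than about 50 mm it may tip. Origin: centre of its underside. Its back looks to +x at yaw 0. Starts in front of the bay, up to 90 mm either side of the bay's middle line, turned up to 0.25 rad from it.
- bust: white plaster head-and-shoulders bust fixed upright on the middle of the crate's lid, 119 mm high (top 219 mm above the bench): shoulders 74 mm across up to 20 mm above the lid, head 44 mm across. Origin: centre of its underside, 100 mm above the bench. Must not be touched.
- bay: U-shaped bay of dark battens (45 mm high, 18 mm thick) fixed to the bench, open towards the robot: a back fence and two side cheeks that reach 80 mm from it, 186 mm apart inside. Origin: on the bench, middle of the fence's inner face. x points out through the fence (the way the crate goes in, within 0.18 rad of world x), y left along it. Crate home: its origin at x = -45 mm here, square.
- figurine: loose terracotta figurine, 48 mm across, 118 mm high, standing left (+y) of the bay. Origin: centre of its underside.
- bottle: loose white bottle with black cap, 44 mm across, 110 mm high, standing right (-y) of the bay. Origin: centre of its underside.
- brush_pot: loose white pot with brushes, 60 mm across, 135 mm high, standing behind the bay's fence. Origin: centre of its underside.
Not all that is in view belongs to the job. Of the things that look like the crate, take the one that is nearest to the robot's base at the start.

How it is judged:
At the end, for the whole second after the job is handed in: The crate stands at rest, upright and flat on the bench, between the cheeks, its back within 8 mm of the back fence and square to it within 0.08 rad (x of crate in the frame of bay between -0.053 and -0.035 m and y of crate in the frame of bay between -0.025 and 0.025 m and angle between the x axis of crate and the x axis of bay, either way round below 0.08 rad and angle between crate's own z axis and vertical below 0.04 rad and height (world z) of crate below 0.006 m and linear speed of crate below 0.01 m/s); the robot touches nothing.
It fails at once if the crate tips (more than 0.12 rad) (angle between crate's own z axis and vertical above 0.12 rad).
It fails at once if the crate is lifted off the bench (more than 12 mm) (height (world z) of crate above 0.012 m).
It fails at once if the robot touches the bust (more than 1 N) (contact force between any of the arm, the fingers and bust above 1 N).
It fails at once if the figurine, the bottle or the brush pot is moved more than 15 mm or tipped (distance of any of figurine, bottle, brush_pot from where it was at the start of the episode above 0.015 m or angle between any of figurine, bottle, brush_pot's own z axis and vertical above 0.3 rad).
It also fails if it takes over 64 s, if anything falls off the work surface, if the arm or the gripper's body presses on something with over 40 N, if the wrist force passes 120 N, or if a joint passes its speed limit or range.

## Robot

A 7-joint arm with a two-finger parallel gripper is mounted at the origin on the work surface. World frame = base frame: x ahead of the robot, y to its left, z up, the work surface at z = 0. Lengths are in m, angles in rad, forces in N, time in s.
With the tool pointing down it reaches from about 0.425 to 0.925 m from the base axis. Payload 6.8 kg.
Tool frame: the origin (TCP) lies on the front face of the gripper's body, between the roots of the fingers; the fingertips stand 73 mm ahead of it and the grasp point (between the pads) lies 54 mm ahead of it (env.nose_length is the distance from the TCP to the fingertips, in m); z points along the fingers, y is the line along which they close (so a half turn about z gives the same grasp; the last joint's range is limited). The gripper opens to 85 mm and grips with 20 to 120 N. Pads are 22 mm wide; open, the fingers measure 114 mm over their backs; the gripper's body (76 mm by 85 mm) begins 54 mm behind the grasp point. The pads swing forward as they close: fully open they stand 13 mm farther back than shut.
Start: joints at [-1.372, 0.477, 0.022, 1.555, -0.011, 1.109, -0.083], TCP at [0.204, 0.643, 0.304] pointing down, gripper open.
Joint ranges: [-2.96, 2.96], [-0.34, 2.1], [-1.41, 1.46], [0.24, 2.44], [-1.37, 4.51], [0.17, 1.92], [-2.96, 2.96]. Speed limits (rad/s): [2.39, 2.39, 3.14, 3.14, 3.14, 3.14, 3.14].

## Interface

Orientations are given as a unit quaternion [w, x, y, z].
In Python, from cell import env, kin, camera, calibration, job gives the robot as it stands. The module is installed in compiled form; this text tells all that it offers. Calls block until the motion is done:
- env.reach(position, orientation): joint-space move of the TCP to a pose.
- env.movel(position, velocity=0.15, rot=None, stop_force=None): straight line of the TCP; rot=None keeps the orientation; velocity is the mean speed in m/s. With stop_force (N) it stops when the force on the tool has changed by that much, and returns True; else False.
- env.goto_joints(angles): joint-space move.
- env.grip(opening, f_grip=None): finger opening in m; f_grip is the grip in N (None keeps the last); returns when the fingers have stopped.
- env.dwell(seconds).
- kin.inverse_kinematics(position, orientation): joint angles nearest the present ones, or None.
- env.get_state(): the state.
- camera(name): name is "scene" or "top" or "wrist"; returns (picture, depth): 420x560x3 uint8, blue, green, red; 420x560 float32, m along the optical axis (not along the pixel's ray), 0 where there is no reading.
- calibration(name): a dict with "fx", "fy", "cx", "cy" (pixels), "rvec" (rotation vector, rad) and "tvec" (3), from world to camera coordinates, as OpenCV has them. Camera axes: x right, y down, z forward; pixel columns grow to the right and rows downward; lengths in m; the calibration is good to about 2 mm. The wrist camera is an equidistant fisheye: a pixel r from the principal point sees the ray r / f radians off the axis. A picture is of the moment at which its call begins: read the wrist's pose just before it. calibration takes no time and is no camera call; for the wrist camera it gives the pose at the moment of the call.
A pose or a line that the arm cannot do raises env.PlanningError and nothing moves.
- job.job_done(): hands the job in; it is judged then, once.
The state is a dict: "time": time; "qpos": joint angles; "joint_velocities": joint speeds; "joint_torque": joint torques, N m; "tcp_pos": TCP position; "orientation": TCP orientation; "force": force on the tool from outside, world axes, zero at the start; "torque": the same for the moment, N m; "opening": finger opening in m; "gripper_force": force on a finger pad.
Only numpy, scipy, OpenCV 4.12 (cv2) and the standard library are available. Lean on these libraries where they do the work, as an engineer would, in place of code of your own. Each camera call takes 0.05 s, during which the arm holds its last target. There are 200 camera calls.

## Working session

There is one attempt and no reset: what is moved stays moved. The work goes in short steps, each a Python script; the robot and the scene stay as the last script left them, time stands still between calls to the robot, and variables do not carry over. Pictures are saved under pics/ and viewed, at most 10 in all, crops included, and the job is handed in when it is done.

```bash
mkdir -p pics; python3 - <<'E'
from cell import env,camera,calibration
import cv2,numpy as np
for n in("scene","top"):
    p,d=camera(n);cv2.imwrite(f"pics/{n}0.png",p);np.save(f"{n}_d.npy",d);c=calibration(n);print(n,c)
s=env.get_state();print(s["time"],s["tcp_pos"],s["orientation"])
E
```

```text
scene {'fx': 396.29452656356244, 'fy': 396.29452656356244, 'cx': 282.61263456951076, 'cy': 212.39083640237726, 'rvec': array([ 2.40086848,  0.91737632, -0.27762371]), 'tvec': array([-0.58271588, -0.21866436,  1.34657523])}
top {'fx': 408.44606634055975, 'fy': 408.44606634055975, 'cx': 279.68195490722206, 'cy': 211.90354564296473, 'rvec': array([ 2.1155526 , -2.14808654,  0.16155469]), 'tvec': array([0.18787932, 0.65563599, 1.09549897])}
0.1 [0.20373814 0.64308229 0.30301166] [-7.37368342e-05  1.52803760e-01  9.88256195e-01 -8.35440714e-04]
```

View pics/scene0.png

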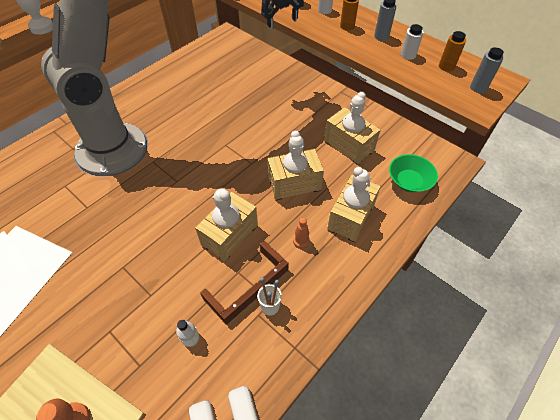

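View pics/top0.png

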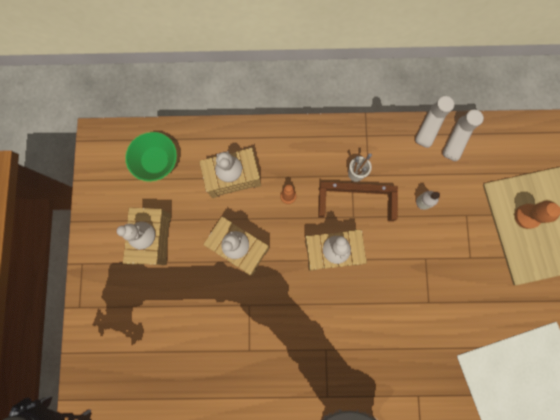

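Top view: four crate lookalikes at (336,250), (236,245), (230,172) and (143,237). The base is near (350,420), so the nearest is the one at (336,250), in front of the bay at (359,187). The bottle is at (428,200), the figurine at (288,192), the pot at (360,168), and the gripper at (45,412), lower left.

```bash
cat > h.py <<'E'
import cv2,numpy as np
from cell import env,kin,camera,calibration,job
def world(n,d):
    c=calibration(n);R,_=cv2.Rodrigues(c["rvec"]);v,u=np.mgrid[:420,:560]
    P=np.stack([(u-c["cx"])/c["fx"]*d,(v-c["cy"])/c["fy"]*d,d],-1)
    P=(P-c["tvec"])@R;P[d==0]=np.nan;return P
def rect(pts):
    (cx,cy),(w,h),a=cv2.minAreaRect(pts.astype(np.float32)*1000)
    a=np.deg2rad(a)
    if w>h: a+=np.pi/2;w,h=h,w   # a = direction of short side
    a=(a+np.pi/2)%np.pi-np.pi/2
    return np.array([cx,cy])/1000,a,(w,h)
def blob(m,seed=None):
    n,l,s,c=cv2.connectedComponentsWithStats(m.astype(np.uint8))
    return l==1+np.argmax(s[1:,4])
def crate(P,img=None,near=(0.55,0)):
    m=(P[...,2]>.09)&(P[...,2]<.112)&(np.hypot(P[...,0]-near[0],P[...,1]-near[1])<.12)
    return rect(P[blob(m)][:,:2])
E
python3 - <<'E'
from h import *
p,d=camera("top");P=world("top",d)
for n,(u,v) in dict(c1=(336,240),c1b=(315,262),c2=(215,235),c3=(240,185),c4=(143,257),bench=(300,300),fence=(345,186),cheekL=(322,205),cheekR=(394,207),fig=(288,192),bot=(428,197),pot=(360,165)).items(): print(n,P[v,u].round(3))
near=P[250,315,:2]-[0,.05]
print("crate",crate(P,near=near))
hsv=cv2.cvtColor(p,cv2.COLOR_BGR2HSV)
q=P[190,358,:2]
b=(P[...,2]>.03)&(P[...,2]<.055)&(np.hypot(P[...,0]-q[0],P[...,1]-q[1])<.15)&(hsv[...,2]<120)
bb=blob(b);X=P[bb];print("bay",rect(X[:,:2]),X[:,2].mean(),bb.sum())
for n,r in(("fig",(288,192)),("bot",(428,200)),("pot",(360,168))):
    s=np.s_[r[1]-22:r[1]+22,r[0]-22:r[0]+22];Y=P[s];m=Y[...,2]>.06;m=blob(m);print(n,np.nanmin(Y[m],0).round(3),np.nanmax(Y[m],0).round(3))
v=p.copy();v[bb]=(0,255,0);m=(P[...,2]>.09)&(P[...,2]<.112)&(np.hypot(P[...,0]-near[0],P[...,1]-near[1])<.12);v[m]=(255,0,0)
cv2.imwrite("pics/crop1.png",np.hstack([cv2.resize(x[140:290,265:450],None,fx=2.1,fy=2.1,interpolation=0) for x in(p,v)]))
E
```

```text
c1 [0.562 0.043 0.217]
c1b [0.515 0.086 0.101]
c2 [0.591 0.351 0.104]
c3 [0.737 0.289 0.059]
c4 [0.535 0.542 0.103]
bench [0.412 0.124 0.002]
fence [ 0.732 -0.01   0.046]
cheekL [0.678 0.057 0.044]
cheekR [ 0.669 -0.146  0.045]
fig [0.708 0.154 0.09 ]
bot [ 0.689 -0.232  0.079]
pot [ 0.801 -0.061  0.018]
crate (array([0.5485238 , 0.02985276]), np.float64(0.10173172166610445), (89.62057495117188, 150.34622192382812))
bay (array([ 0.69178467, -0.04473519]), np.float64(-0.06945018122319535), (98.96002960205078, 219.61859130859375)) 0.04413636170798529 839
fig [0.698 0.137 0.06 ] [0.724 0.17  0.12 ]
bot [ 0.668 -0.259  0.061] [ 0.711 -0.22   0.115]
pot [ 0.752 -0.078  0.061] [ 0.81  -0.021  0.142]
```

View pics/crop1.png

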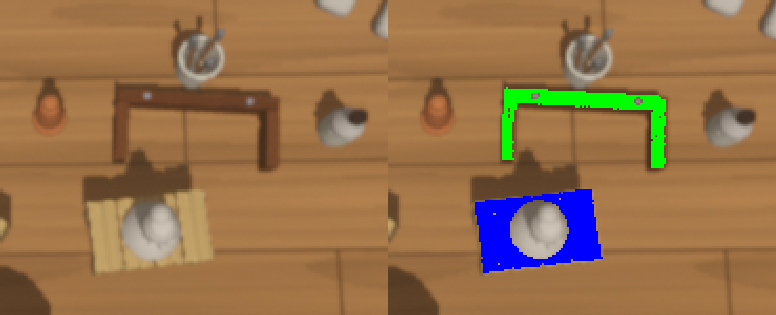

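The close crop confirms the choice: the crate is in front of the bay, and both masks are clean. In the bay frame it sits at about x = -0.18, y = +0.065, turned +0.17. Plan: push it sideways from its left with tilted fingertips, then push from the front with two open fingertips, aligned to the bay. Next I check clearances and IK.

```bash
cat >> h.py <<'E'
BAY=np.array([.723,-.047]);BY=-.0695
def Rz(a): return np.array([[np.cos(a),-np.sin(a)],[np.sin(a),np.cos(a)]])
def tob(xy): return Rz(BY).T@(np.asarray(xy)-BAY)
def tow(xy): return BAY+Rz(BY)@np.asarray(xy)
from scipy.spatial.transform import Rotation as Ro
def pose(tip,az,tilt,flip=1):
    """tool with fingertips at tip, leaning so fingers point to azimuth az, tool y horizontal"""
    z=np.array([np.cos(az)*np.sin(tilt),np.sin(az)*np.sin(tilt),-np.cos(tilt)])
    y=flip*np.array([-np.sin(az),np.cos(az),0]);x=np.cross(y,z)
    q=Ro.from_matrix(np.c_[x,y,z]).as_quat()
    return np.asarray(tip)-env.nose_length*z,q[[3,0,1,2]]
E
python3 - <<'E'
from h import *
p,d=camera("top");P=world("top",d)
c2=crate(P,near=P[250,240,:2]);print("c2",c2,"nose",env.nose_length)
b=P[225:260,215:255].reshape(-1,3);b=b[b[:,2]>.15];print("bust2",b.min(0),b.max(0))
print("crate1 in bay",tob([.5485,.0299]))
c=np.array([.5485,.0299]);R=Rz(.1017)
for az in(-1.5,-1.3,-1.1,-.9):
  for tilt in(.6,.8):
    for fl in(1,-1):
      o=[]
      for tip in(c+R@[.01,.10],c+R@[.01,.02]):
        pos,q=pose([*tip,.022],az,tilt,fl);j=kin.inverse_kinematics(pos,q);o.append(None if j is None else np.round(j,2))
      t0=c+R@[.01,.10];z=np.array([np.cos(az)*np.sin(tilt),np.sin(az)*np.sin(tilt),-np.cos(tilt)])
      L=(.2)/np.cos(tilt);pt=t0-z[:2]*L
      print(az,tilt,fl,"axis at z.22",pt.round(3),o)
print("front")
for tilt in(.5,.7,.85):
  for fl in(1,-1):
    for x in(-.24,-.15,-.09):
      pos,q=pose([*tow([x,0]),.022],BY,tilt,fl);j=kin.inverse_kinematics(pos,q);print(tilt,fl,x,None if j is None else np.round(j,2))
E
```

```text
c2 (array([0.56460333, 0.29779077]), np.float64(-0.5786759429973642), (89.62135314941406, 150.1956787109375)) nose 0.0726
bust2 [0.54245165 0.27516073 0.1741212 ] [0.58819084 0.31567315 0.22267478]
crate1 in bay [-0.17941898  0.06459636]
-1.5 0.6 1 axis at z.22 [0.539 0.267] [array([-1.03,  0.83,  0.56,  1.87,  0.16,  0.84, -0.62]), array([-0.93,  0.8 ,  0.57,  1.94,  0.23,  0.75, -0.58])]
-1.5 0.6 -1 axis at z.22 [0.539 0.267] [array([-0.56,  0.73, -0.09,  1.83,  0.66,  1.04,  2.1 ]), array([-0.48,  0.7 , -0.04,  1.91,  0.71,  0.95,  2.15])]
-1.5 0.8 1 axis at z.22 [0.534 0.336] [array([-1.11,  0.94,  0.59,  1.81,  0.24,  0.97, -0.73]), array([-1.02,  0.91,  0.6 ,  1.89,  0.31,  0.85, -0.71])]
-1.5 0.8 -1 axis at z.22 [0.534 0.336] [array([-0.62,  0.83, -0.1 ,  1.77,  0.74,  1.23,  1.99]), array([-0.55,  0.79, -0.06,  1.86,  0.8 ,  1.13,  2.02])]
-1.3 0.6 1 axis at z.22 [0.512 0.262] [array([-1.05,  0.78,  0.53,  1.95,  0.3 ,  0.72, -0.59]), array([-0.95,  0.76,  0.55,  2.02,  0.37,  0.62, -0.56])]
-1.3 0.6 -1 axis at z.22 [0.512 0.262] [array([-0.58,  0.7 , -0.1 ,  1.92,  0.78,  0.
[... 1642 characters left out ...]
4 None
0.5 1 -0.15 [ 0.56  0.64 -0.78  2.27  1.91  0.49 -0.31]
0.5 1 -0.09 [ 0.4   0.63 -0.57  2.15  1.8   0.37 -0.22]
0.5 -1 -0.24 None
0.5 -1 -0.15 [ 0.07  0.52 -0.18  2.3   2.4   0.23  2.2 ]
0.5 -1 -0.09 [ 0.08  0.57 -0.18  2.17  2.1   0.18  2.53]
0.7 1 -0.24 None
0.7 1 -0.15 [ 0.23  0.6  -0.39  2.41  2.65  0.61 -1.15]
0.7 1 -0.09 [ 0.85  1.03 -1.19  2.24  2.19  0.94 -0.23]
0.7 -1 -0.24 None
0.7 -1 -0.15 [ 0.56  0.71 -0.78  2.39  2.42  0.72  2.38]
0.7 -1 -0.09 [ 0.4   0.68 -0.58  2.27  2.45  0.58  2.31]
0.85 1 -0.24 None
0.85 1 -0.15 None
0.85 1 -0.09 [ 0.17  0.69 -0.31  2.35  2.81  0.78 -1.27]
0.85 -1 -0.24 None
0.85 -1 -0.15 None
0.85 -1 -0.09 [ 0.57  0.83 -0.79  2.33  2.59  0.88  2.33]
```

```bash
python3 - <<'E'
from h import *
for t in(0,.2,.3,.4,.5):
  for da in(-.5,0,.5):
   for fl in(1,-1):
    r=[]
    for x in np.arange(-.26,-.08,.01):
      pos,q=pose([*tow([x,0]),.028],BY+da,t,fl);r.append('.' if kin.inverse_kinematics(pos,q) is None else 'X')
    print(t,da,fl,''.join(r))
for fl in(1,-1):  # vertical, tool y along push
    r=[]
    for x in np.arange(-.30,-.08,.01):
      pos,q=pose([*tow([x,0]),.028],BY+fl*np.pi/2,0,1);r.append('.' if kin.inverse_kinematics(pos,q) is None else 'X')
    print("vert",fl,''.join(r))
E
```

```text
0 -0.5 1 XXXXXXXXXXXXXXXXXX
0 -0.5 -1 XXXXXXXXXXXXXXXXXX
0 0 1 XXXXXXXXXXXXXXXXXX
0 0 -1 XXXXXXXXXXXXXXXXXX
0 0.5 1 XXXXXXXXXXXXXXXXXX
0 0.5 -1 XXXXXXXXXXXXXXXXXX
0.2 -0.5 1 XXXXXXXXXXXXXXXXXX
0.2 -0.5 -1 XXXXXXXXXXXXXXXXXX
0.2 0 1 XXXXXXXXXXXXXXXXXX
0.2 0 -1 XXXXXXXXXXXXXXXXXX
0.2 0.5 1 XXXXXXXXXXXXXXXXXX
0.2 0.5 -1 XXXXXXXXXXXXXXXXXX
0.3 -0.5 1 XXXXXXXXXXXXXXXXXX
0.3 -0.5 -1 XXXXXXXXXXXXXXXXXX
0.3 0 1 XXXXXXXXXXXXXXXXXX
0.3 0 -1 .XXXXXXXXXXXXXXXXX
0.3 0.5 1 XXXXXXXXXXXXXXXXXX
0.3 0.5 -1 XXXXXXXXXXXXXXXXXX
0.4 -0.5 1 XXXXXXXXXXXXXXXXXX
0.4 -0.5 -1 XXXXXXXXXXXXXXXXXX
0.4 0 1 ..XXXXXXXXXXXXXXXX
0.4 0 -1 ..XXXXXXXXXXXXXXXX
0.4 0.5 1 XXXXXXXXXXXXXXXXXX
0.4 0.5 -1 XXXXXXXXXXXXXXXXXX
0.5 -0.5 1 ...XXXXXXXXXXXXXXX
0.5 -0.5 -1 ...XXXXXXXXXXXXXXX
0.5 0 1 ....XXXXXXXXXXXXXX
0.5 0 -1 .....XXXXXXXXXXXXX
0.5 0.5 1 ...XXXXXXXXXXXXXXX
0.5 0.5 -1 ...XXXXXXXXXXXXXXX
vert 1 XXXXXXXXXXXXXXXXXXXXXX
vert -1 XXXXXXXXXXXXXXXXXXXXXX
```

```bash
python3 - <<'E'
from h import *
env.grip(0.0)
c=np.array([.5485,.0299]);R=Rz(.1017)
tip=c+R@[.008,.118];pos,q=pose([*tip,.026],-1.0,.5,-1)
s=env.get_state();env.movel([*s["tcp_pos"][:2],.42])
env.reach(pos+[0,0,.3],q)
print(env.movel(pos+[0,0,.0],velocity=.15,stop_force=15))
print(env.get_state()["tcp_pos"],pos,env.get_state()["time"])
p,_=camera("scene");cv2.imwrite("pics/s1.png",p[100:350,130:400])
E
```

```text
True
[0.52371891 0.17471515 0.10567667] [0.52567282 0.17739098 0.08971249] 6.0333
```

View pics/s1.png

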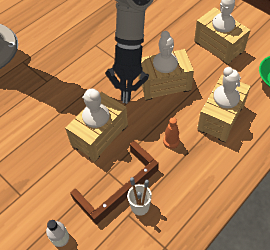

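The picture shows the gripper just left of crate 1, at about (125,90) in the crop. The body's corner has come down on the corner of the second crate behind it, so the stop was correct. I'll back off and use a steeper tool, closer to our crate.

```bash
python3 - <<'E'
from h import *
s=env.get_state();print(s["force"],s["time"])
env.movel(s["tcp_pos"]+[0,0,.2],velocity=.2)
p,d=camera("top");P=world("top",d)
print("c2",crate(P,near=(.565,.298)))
print("force",env.get_state()["force"])
c=np.array([.5485,.0299]);R=Rz(.1017)
tip=c+R@[.006,.102];pos,q=pose([*tip,.026],-1.47,.33,-1)
env.reach(pos+[0,0,.17],q)
print(env.movel(pos,velocity=.12,stop_force=12))
s=env.get_state();print(s["tcp_pos"],pos,s["force"],s["time"])
E
```

```text
[-2.09296315 -2.07297118  1.90484116] 6.0833
c2 (array([0.57002478, 0.30653961]), np.float64(-0.5831855402502217), (89.69197845458984, 130.064208984375))
force [0.23399827 0.33521477 0.86774979]
False
[0.54217953 0.15555703 0.09534308] [0.5417462  0.15538823 0.09468267] [1.03650132 0.29453313 0.00594076] 9.1833
```

```bash
python3 - <<'E'
from h import *
c=np.array([.5485,.0299]);R=Rz(.1017)
tip=c+R@[.006,.102];t=tob(tip);print(t)
for y in(.125,.105):
    pos,q=pose([*tow([t[0],y]),.026],-1.47,.33,-1)
    env.movel(pos,velocity=.05);s=env.get_state()
    print(y,s["force"].round(1),s["tcp_pos"]-pos)
p,d=camera("top");P=world("top",d)
r=crate(P,near=(.54,-.0));print("crate",r,tob(r[0]),r[1]-BY,s["time"])
cv2.imwrite("pics/t2.png",p[120:300,200:460])
E
```

```text
[-0.19088392  0.16612742]
0.125 [ 0.1  9.3 -0. ] [0.00089307 0.00383787 0.00033119]
0.105 [0.3 7.5 0.9] [0.00084958 0.00287256 0.00028103]
crate (array([ 0.54896802, -0.0086544 ]), np.float64(0.13234427569861773), (89.33560943603516, 150.72412109375)) [-0.17627472  0.02616754] 0.20184427569861774 10.7083
```

View pics/t2.png

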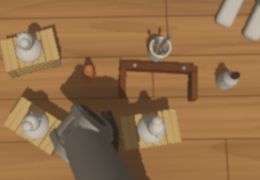

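```bash
python3 - <<'E'
from h import *
def go(x,y,v=.05):
    pos,q=pose([*tow([x,y]),.026],-1.47,.33,-1);env.movel(pos,velocity=v)
go(-.191,.118,.1);go(-.167,.118,.1)
for y in(.09,.08):
    go(-.167,y);f=env.get_state()["force"].round(1)
    p,d=camera("top");P=world("top",d)
    r=crate(P,near=(.54,-.03));print(y,f,r[0],r[2],tob(r[0]),r[1]-BY,env.get_state()["time"])
E
```

```text
0.09 [ 2.3  7.4 -1.4] [ 0.54666541 -0.02775317] (89.97041320800781, 150.64382934570312) [-0.17724547  0.00695498] 0.17215376629213874 12.1917
0.08 [ 2.6  7.6 -1.3] [ 0.54511292 -0.03672826] (89.43589782714844, 149.8681640625) [-0.17817095 -0.00210626] 0.15580988010329533 12.5917
```

```bash
cat >> h.py <<'E'
def fpose(x,y=-.001,z=.024): return pose([*tow([x,y]),z],BY,.33,1)
def look(near):
    p,d=camera("top");P=world("top",d);r=crate(P,near=near)
    s=env.get_state();print("crate bay",tob(r[0]).round(4),"yaw",round(r[1]-BY,3),np.round(r[2]),"F",s["force"].round(1),"t",s["time"]);return p
E
python3 - <<'E'
from h import *
pos,q=pose([*tow([-.167,.11]),.026],-1.47,.33,-1);env.movel(pos,velocity=.1)
env.movel(pos+[0,0,.3],velocity=.25)
pos,q=fpose(-.253);env.grip(.05)
env.reach(pos+[0,0,.2],q);look((.54,-.04))
print(env.movel(pos,velocity=.15,stop_force=12))
for x in(-.235,-.215,-.195):
    pos,q=fpose(x);env.movel(pos,velocity=.04);p=look((.723-.045+x+.06+.045,-.04));print((env.get_state()["tcp_pos"]-pos).round(4))
cv2.imwrite("pics/t3.png",p[120:300,200:460]);cv2.imwrite("pics/s3.png",camera("scene")[0][100:350,130:400])
E
```

```text
crate bay [-0.178 -0.002] yaw 0.154 [ 89. 150.] F [ 0.6 -0.5  0.6] t 16.2417Traceback (most recent call last):
  File "<stdin>", line 6, in <module>
cell.PlanningError: the arm cannot follow that straight line within its joint ranges
```

```bash
python3 - <<'E'
from h import *
print(np.round(env.get_state()["qpos"],2))
for fl in(1,-1):
  for x in(-.253,-.2,-.1):
    for dz in(.2,.15,.1,.05,0):
      pos,q=pose([*tow([x,-.001]),.024+dz],BY,.33,fl);j=kin.inverse_kinematics(pos,q);print(fl,x,dz,None if j is None else np.round(j,2))
E
```

```text
[-0.26 -0.02  0.15  2.27  0.11  0.57  1.31]
1 -0.253 0.2 [-0.26 -0.02  0.15  2.27  0.11  0.57  1.31]
1 -0.253 0.15 [-0.26  0.06  0.15  2.33  0.11  0.43  1.3 ]
1 -0.253 0.1 [-0.25  0.17  0.16  2.37  0.11  0.28  1.3 ]
1 -0.253 0.05 [ 0.05  0.29 -0.18  2.39  0.67  0.18  0.75]
1 -0.253 0 [ 0.57  0.52 -0.78  2.38  1.52  0.41 -0.03]
1 -0.2 0.2 [-0.25  0.07  0.17  2.17  0.06  0.57  1.37]
1 -0.2 0.15 [-0.24  0.15  0.17  2.22  0.05  0.44  1.38]
1 -0.2 0.1 [-0.22  0.25  0.16  2.26  0.03  0.31  1.39]
1 -0.2 0.05 [-0.19  0.35  0.12  2.29  0.04  0.17  1.38]
1 -0.2 0 [ 0.25  0.49 -0.39  2.28  1.27  0.24  0.2 ]
1 -0.1 0.2 [-0.24  0.25  0.22  1.97 -0.03  0.61  1.49]
1 -0.1 0.15 [-0.22  0.31  0.2   2.01 -0.06  0.49  1.51]
1 -0.1 0.1 [-0.19  0.39  0.17  2.05 -0.07  0.38  1.51]
1 -0.1 0.05 [-0.15  0.47  0.12  2.07 -0.06  0.28  1.5 ]
1 -0.1 0 [-0.12  0.56  0.08  2.08 -0.02  0.17  1.46]
-1 -0.253 0.2 [-0.26 -0.02  0.15  2.27  0.11  0.57  1.31]
-1 -0.253 0.15 [-0.48  0.05  0.39  2.34  0.08  0.43 -1.8 ]
-1 -0.253 0.1 [-0.84  0.22  0.83  2.4  -0.45  0.29 -1.27]
-1 -0.253 0.05 [-0.63  0.33  0.61  2.43 -0.95  0.17 -0.79]
-1 -0.253 0 None
-1 -0.2 0.2 [-1.29  0.21  1.39  2.21 -0.38  0.59 -1.3 ]
-1 -0.2 0.15 [-1.14  0.41  1.32  2.26 -0.82  0.57 -0.89]
-1 -0.2 0.1 [-0.87  0.38  0.96  2.3  -0.82  0.39 -0.91]
-1 -0.2 0.05 [-0.77  0.49  0.85  2.33 -1.21  0.35 -0.55]
-1 -0.2 0 [ 0.14  0.47 -0.27  2.29  1.21  0.18 -2.89]
-1 -0.1 0.2 [-0.99  0.55  1.29  2.   -0.85  0.78 -0.91]
-1 -0.1 0.15 [-0.95  0.67  1.28  2.05 -1.06  0.78 -0.74]
-1 -0.1 0.1 [-0.92  0.81  1.27  2.09 -1.27  0.8  -0.58]
-1 -0.1 0.05 [-0.81  0.76  1.05  2.11 -1.31  0.63 -0.53]
-1 -0.1 0 [-0.53  0.66  0.62  2.11 -1.21  0.34 -0.59]
```

```bash
python3 - <<'E'
from h import *
for dz in(.12,.1,.085,.07,.06,.05,.042,.034,.026,.018,.01,.005,0):
    pos,q=fpose(-.255,z=.024+dz)
    j=kin.inverse_kinematics(pos,q)
    if j is None: print(dz,None);break
    dq=np.abs(j-env.get_state()["qpos"]).max()
    env.goto_joints(j);s=env.get_state()
    print(dz,round(dq,2),s["qpos"].round(2),(s["tcp_pos"]-pos).round(3),s["force"].round(1),round(s["time"],1))
look((.545,-.04))
E
```

```text
0.12 0.23 [-0.25  0.12  0.16  2.36  0.11  0.34  1.3 ] [ 0.  0. -0.] [ 0.3 -0.5  0.5] 16.7
0.1 0.06 [-0.25  0.16  0.15  2.38  0.11  0.28  1.3 ] [0.001 0.    0.001] [ 0.2 -0.1  0.2] 16.9
0.085 0.05 [-0.25  0.19  0.15  2.39  0.11  0.24  1.29] [ 0.    -0.     0.001] [ 0.2  0.  -0.7] 17.2
0.07 0.05 [-0.24  0.23  0.15  2.4   0.12  0.19  1.29] [-0. -0.  0.] [ 0.3 -0.2  0.4] 17.4
0.06 0.45 [ 0.05  0.26 -0.18  2.39  0.56  0.2   0.85] [ 0.    -0.001  0.001] [ 0.9 -0.5 -0. ] 17.9
0.05 0.09 [ 0.04  0.29 -0.16  2.4   0.65  0.17  0.76] [-0. -0.  0.] [ 1.   0.5 -0.5] 18.2
0.042 0.19 [ 0.1   0.31 -0.23  2.4   0.83  0.17  0.59] [-0. -0.  0.] [ 0.4 -0.5 -0.1] 18.5
0.034 0.17 [ 0.13  0.33 -0.27  2.4   0.99  0.18  0.43] [-0. -0.  0.] [-0.1 -0.8 -0.2] 18.7
0.026 0.15 [ 0.15  0.35 -0.3   2.4   1.14  0.18  0.29] [-0. -0.  0.] [-0.1  0.1 -0.3] 19.0
0.018 0.15 [ 0.16  0.38 -0.31  2.4   1.28  0.18  0.15] [-0. -0.  0.] [ 0.  -0.3 -0.5] 19.3
0.01 0.14 [ 0.16  0.4  -0.31  2.41  1.41  0.18  0.02] [-0. -0.  0.] [ 0.7  0.3 -0.2] 19.5
0.005 0.09 [ 0.16  0.41 -0.31  2.41  1.49  0.18 -0.06] [-0. -0.  0.] [0.5 0.5 0.5] 19.8
0 0.08 [ 0.18  0.42 -0.32  2.41  1.57  0.19 -0.14] [-0. -0.  0.] [ 0.9  0.1 -0. ] 20.0
crate bay [-0.178  -0.0022] yaw 0.155 [ 90. 151.] F [ 0.6 -0.3 -0.6] t 20.0667
```

```bash
cat >> h.py <<'E'
def push(x,y=-.001,v=.04,sf=None):
    pos,q=fpose(x,y)
    try: return env.movel(pos,velocity=v,stop_force=sf)
    except env.PlanningError as e:
        print("plan",e);j=kin.inverse_kinematics(pos,q);print("dq",np.round(j-env.get_state()["qpos"],2));raise
E
python3 - <<'E'
from h import *
for x in(-.235,-.22,-.2):
    push(x);p=look((x+.715+.055,-.04));print((env.get_state()["tcp_pos"]-fpose(x)[0]).round(4))
cv2.imwrite("pics/s3.png",camera("scene")[0][100:350,130:400])
E
```

```text
crate bay [-0.178  -0.0024] yaw 0.153 [ 89. 150.] F [-5.  -0.3  1.3] t 20.7667
[-0.0014  0.     -0.0005]
crate bay [-0.1662 -0.0034] yaw 0.098 [ 90. 150.] F [-7.3  2.  -2.5] t 21.3417
[-0.0026  0.0006 -0.0012]
crate bay [-0.1493 -0.0054] yaw 0.014 [ 90. 148.] F [-5.9  2.3 -2.8] t 22.0417
[-0.0023  0.0006 -0.0012]
```

View pics/s3.png

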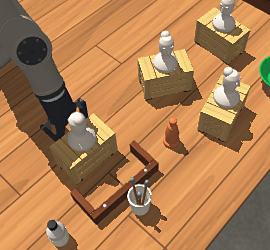

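The view shows the crate upright and square to the bay at crop (85,155), with the fingertips low behind it. I'll keep going.

```bash
python3 - <<'E'
from h import *
for x in(-.17,-.14,-.112,-.102):
    push(x,sf=25);p=look((x+.715+.055,-.045));print((env.get_state()["tcp_pos"]-fpose(x)[0]).round(4))
E
```

```text
crate bay [-0.1209 -0.0076] yaw -0.004 [ 90. 150.] F [-7.5  0.9 -3.4] t 23.0417
[-0.0034 -0.0004 -0.0019]
crate bay [-0.0911 -0.0084] yaw -0.008 [ 91. 150.] F [-7.3  1.3 -3.9] t 23.9917
[-0.0034 -0.0006 -0.0021]
crate bay [-0.0626 -0.0084] yaw -0.006 [ 91. 150.] F [-7.2 -0.2 -3.9] t 24.8917
[-0.0035 -0.0006 -0.0022]
crate bay [-0.0529 -0.0084] yaw -0.004 [ 91. 151.] F [-7.7 -0.3 -3.4] t 25.3417
[-0.0036 -0.0006 -0.0023]
```

Now push gently onto the fence, with a low force stop, then retreat and verify.

```bash
python3 - <<'E'
from h import *
f0=env.get_state()["force"]
for x in np.arange(-.098,-.078,.002):
    push(x,v=.02);f=env.get_state()["force"];print(round(x,3),f.round(1))
    if np.hypot(*f[:2])>16: break
look((.67,-.045))
pos,q=fpose(-.15);env.movel(pos,velocity=.1)
try: env.movel(pos+[0,0,.1],velocity=.15)
except env.PlanningError: print("noup")
p=look((.67,-.045));P=world("top",camera("top")[1])
for n,r in(("fig",(288,192)),("bot",(428,200)),("pot",(360,168))):
    s=np.s_[r[1]-22:r[1]+22,r[0]-22:r[0]+22];Y=P[s];m=blob(Y[...,2]>.06);print(n,np.nanmin(Y[m],0).round(3),np.nanmax(Y[m],0).round(3))
v=cv2.resize(p[140:290,265:450],None,fx=2.1,fy=2.1);cv2.imwrite("pics/t4.png",v)
E
```

```text
-0.098 [-11.1   0.5  -0.3]
-0.096 [-13.1   1.8   0.1]
-0.094 [-12.    0.2  -0.2]
-0.092 [-17.9   0.9   6.8]
crate bay [-0.0455 -0.0085] yaw -0.003 [ 90. 150.] F [-17.9   0.7   6.1] t 26.4917
crate bay [-0.0458 -0.0081] yaw -0.006 [ 90. 150.] F [ 0.1  0.6 -0.2] t 28.0917
fig [0.697 0.137 0.06 ] [0.725 0.171 0.121]
bot [ 0.669 -0.261  0.061] [ 0.711 -0.22   0.114]
pot [ 0.684 -0.1    0.093] [0.726 0.018 0.222]
```

View pics/t4.png

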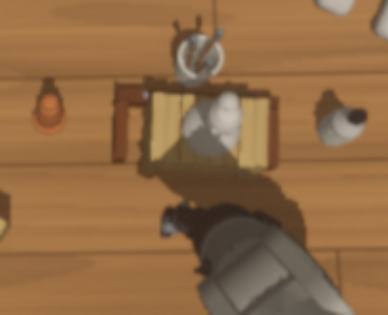

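The crate sits in the bay, back on the fence and square at crop (212,130). The pot (200,58), figurine (48,110) and bottle (342,125) haven't moved, and the gripper is clear at (240,230).

```bash
python3 -c "
from h import *
env.dwell(.5);print(env.get_state()['force'].round(1));print(job.job_done())"
```

```text
[ 0.9  0.9 -0.6]
the job is handed in; nothing more can be done
None
```

I handed the job in with the crate against the bay's back fence, measured at x = -0.046 m, y = -0.008 m and square within 0.01 rad; the gripper once came down on the second crate (stopped at 15 N, its bust untouched as far as I can tell), and the figurine, bottle and brush pot are unmoved (the pot checked by eye only).

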